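# Count along the spice rack and push the tin into the third gap

### The job

Count the gaps of the wooden spice rack by touch: with a fingertip, run along the rail on top of its back, touching the rounded crest above the first, the second and then the third gap, counting from the end with the tall knobbed post, and do not touch the crest above the fourth. Then push the small round tin that stands in front of the rack along the worktop into that third gap until it is fully home against the back. Only touch and push: never lift, carry or tip the tin, and leave everything else where it stands.

Things in the scene. Friction and masses are not known exactly. Their poses are not given: they have to be found in the camera images.
- rack: Fixed wooden rack, no floor: back panel 254 mm long, 41 high (x = 0 to 10 mm), five dividers 6 mm thick, 36 high, x = -33 to 0, at y = -124, -62, 0, 62, 124; four gaps 56 mm wide at y = 93, 31, -31, -93, open to -x (toward the robot). Origin: on the worktop, mid-length, at the front face of the back panel; x to the back, y to the robot's left along the rack, z up.
- crest_a: One of the four raised rounded wooden crests of the rail along the top of the rack's back panel, the one above the leftmost gap (rack y = +93 mm); fixed to the rack, rigid, 34 mm long along the rack, 14 mm deep; 28 mm of lower rail (9 mm lower) to the next crest. Origin: the middle of its top face, 50 mm above the worktop; axes as the rack's.
- crest_b: One of the four raised rounded wooden crests of the rail along the top of the rack's back panel, the one above the second gap from the left (rack y = +31 mm); fixed to the rack, rigid, 34 mm long along the rack, 14 mm deep; 28 mm of lower rail (9 mm lower) to the next crest. Origin: the middle of its top face, 50 mm above the worktop; axes as the rack's.
- crest_c: One of the four raised rounded wooden crests of the rail along the top of the rack's back panel, the one above the third gap from the left (rack y = -31 mm); fixed to the rack, rigid, 34 mm long along the rack, 14 mm deep; 28 mm of lower rail (9 mm lower) to the next crest. Origin: the middle of its top face, 50 mm above the worktop; axes as the rack's.
- crest_d: One of the four raised rounded wooden crests of the rail along the top of the rack's back panel, the one above the rightmost gap (rack y = -93 mm); fixed to the rack, rigid, 34 mm long along the rack, 14 mm deep; 28 mm of lower rail (9 mm lower) to the next crest. Origin: the middle of its top face, 50 mm above the worktop; axes as the rack's.
- post_tall: Fixed tall turned wooden post with a round knob (25 mm) on top, 85 mm high, at one end of the rack, 14 mm outside its end divider: at either the left or the right end (it changes from start to start). The gaps are counted from this end. Origin: centre of its underside, on the worktop.
- post_plain: Fixed plain short wooden post, 36 mm high, 20 mm across at its foot, at the other end of the rack. Origin: centre of its underside.
- tin: The loose round metal tin to push, standing free in front of the rack: 46 mm diameter, 34 mm high, about 80 to 160 g. Origin: centre of its underside. Fully home it touches the back panel: centre at rack x = -23 mm, its front 13 mm proud of the dividers.
- tin_left: A loose tin of the same kind already standing in the leftmost gap; stays there. Origin: centre of its underside.
- tin_right: A loose tin of the same kind already standing in the rightmost gap; stays there. Origin: centre of its underside.
- salt_shaker: Bystander: salt shaker, 44 mm diameter, 90 mm high, to the right of the rack. Origin: centre of its underside.
- peeler: Bystander: vegetable peeler lying on the chopping board, 170 x 25 x 18 mm, to the right of the rack. Origin: centre of its underside.
- mug_blue: Bystander: dotted white mug, 82 mm wide (114 mm with handle), 91 mm high, behind the rack on the right. Origin: centre of its underside.
- tuna_tin: Bystander: large flat tin, 86 mm diameter, 40 mm high, behind the rack. Origin: centre of its underside.
There are look-alikes about, which are no part of the job. Leave any green look-alike of the tin alone. Of the things shaped like the post_tall, the wooden one is meant.

How it is judged:
By the outcome, as a careful person would: the job done as asked, in the order asked, and still so for the second after the job is handed in, with the robot touching nothing.
It also fails if it takes over 66 s, if anything falls off the work surface, if the arm or the gripper's body presses on something with over 40 N, if the wrist force passes 120 N, or if a joint passes its speed limit or range.

### The arm

A 6-joint arm with a two-finger parallel gripper is mounted at the origin on a cart in front of the work surface, level with it; the furniture and walls round the work are solid. World frame = base frame: x ahead of the robot, y to its left, z up, the work surface at z = 0. Lengths are in m, angles in rad, forces in N, time in s.
With the tool pointing down it reaches from about 0.325 to 0.9 m from the base axis. Payload 6.1 kg.
Tool frame: the origin (TCP) lies on the centre line of the jaws, within the pads' length; the fingertips stand 17 mm ahead of it and the grasp point (between the pads) lies 2 mm behind it; x points along the fingers, z is the direction in which the jaws open and shut, and the axes are right-handed (so a half turn about x gives the same grasp; the last joint's range is limited). The gripper opens to 85 mm and grips with 20 to 120 N. Pads are 22 mm wide; open, the fingers measure 114 mm over their backs; the gripper's body (76 mm by 85 mm) begins 54 mm behind the grasp point. The pads swing forward as they close: fully open they stand 13 mm farther back than shut.
Start: joints at [1.076, 0.22, 1.526, -0, 1.395, -0.126], TCP at [0.225, 0.583, 0.248] pointing down, gripper open.
Joint ranges: [-2.98, 2.98], [-0.91, 2.08], [0.09, 2.57], [-1.24, 4.39], [0.2, 2.65], [-2.68, 2.68]. Speed limits (rad/s): [2.57, 2.57, 3.01, 3.14, 3.14, 3.14].

### API

Orientations are given as a rotation vector (axis times angle).
In Python, from station import * gives the robot as it stands.
- The arm moves only by the tool arm_command, never from a script. Its argument "deltas" is a list of rows, each a list of 2 entries, a list of its own where there are three numbers: the shift along the world's x, y, z in mm, then the turn about the world's z in degrees. A call has 1 to 5 rows; each row shifts and turns the commanded pose from where the row before left it; what a row does not reach is not made up. A row lasts 1/8 s, in which the tool goes at most 62.5 mm and 10.7 degrees, less where a joint would pass 70% of its speed; a pose out of reach is approached as far as the arm can. A call is refused whole if a number of a shift passes 62.5 or a number of a turn 10.7, either way. A call with a gripper value outside its range is refused whole. "gripper" is the opening, from 0 (shut) to 1 (fully open), set as the call begins (left out, the last holds). The fingers move at their own pace and stop on an object; the grip force is fixed at half the most. Time passes only in rows, so rows that do not move let the fingers close. It gives the time, the measured TCP pose, the force and the opening at its end, in the units of the state.
- state(): the state, without advancing time (a new reading comes with each control period).
- get_image(name): name is "scene" or "side" or "wrist"; returns (picture, depth): 420x560x3 uint8, red, green, blue; 420x560 float32, m along the optical axis (not along the pixel's ray), 0 where there is no reading.
- camera_info(name): a dict with "K" (3x3 intrinsics, pixels), "k1" (the pictures are not rectified: a ray, as slopes to the right and down, at radius r is drawn at 1 + k1 r^2 times it, then the intrinsics apply), "R" (3x3) and "t" (3): a world point X has camera coordinates R X + t. Camera axes: x right, y down, z forward; pixel columns grow to the right and rows downward; lengths in m; the calibration is good to about 2 mm. A picture is of the moment at which its call begins: read the wrist's pose just before it. camera_info takes no time and is no camera call; for the wrist camera it gives the pose at the moment of the call.
- sign_off(): hands the job in, once; it reports no verdict.
Trained networks look in the newest picture that a camera, given by its name, has taken for a name from the list of things; names that differ only in an ending like _2 or _b are one class to them, and where a whole thing is asked for, a point or a joint stands for the part that bears it (a point fixed in the world has none). Each returns a list of dicts, best first, with "confidence" (0 to 1); they miss things now and then, are a little off and sometimes report something else, mostly with a low value. They report only what shows in the picture. A call takes as long as a camera call. They do not tell look-alikes from the thing itself.
- boxes_of(target, camera): "point" ([x, y, z] in m, in world coordinates, good to about 4 mm: the middle of the surface that is visible of it).
- masks_of(target, camera): "region" (420x560 bool, what is visible of it).
The state is a dict: "time_s": time; "joints": joint angles; "qvel": joint speeds; "effort": joint torques, N m; "tool_pos": TCP position; "orientation": TCP orientation; "ft_force": force on the tool from outside, world axes, zero at the start; "torque": the same for the moment, N m; "opening": finger opening in m.
Only numpy, scipy, OpenCV 4.12 (cv2) and the standard library are available. Lean on these libraries where they do the work, as an engineer would, in place of code of your own. Each camera call takes 0.05 s, during which the arm holds its last target. There are 200 camera calls.

## Working session

There is one attempt and no reset: what is moved stays moved. The work goes in short steps, Python scripts to look and compute and a tool call to move; the robot and the scene stay as the last step left them, time stands still between calls to the robot, and variables do not carry over. Pictures are saved under pics/ and viewed, about 8 in all and at most 12, crops included, and the job is handed in when it is done.

Besides the shell and the picture viewer there is one more tool, called after "Call:" as name(argument=value, ...) on one line, values as JSON. arm_command: Moves the arm, as the interface text tells. Its arguments: {"type":"object","properties":{"deltas":{"type":"array"},"gripper":{"type":"number"}},"required":["deltas"]}

```bash
mkdir -p pics
cat > h.py <<'E'
from station import *
import numpy as np, cv2
def cloud(name,d):
    c=camera_info(name);K=np.array(c["K"]);R=np.array(c["R"]);t=np.array(c["t"])
    v,u=np.mgrid[0:420,0:560].astype(float)
    p=cv2.undistortPoints(np.stack([u.ravel(),v.ravel()],1)[:,None],K,np.array([c["k1"],0,0,0.]))[:,0]
    X=np.c_[p,np.ones(len(p))]*d.ravel()[:,None]
    return ((X-t)@R).reshape(420,560,3)
def save(n,im): cv2.imwrite(n,im[:,:,::-1])
E
python3 - <<'E'
from h import *
s=state();print(s["time_s"],s["tool_pos"],s["orientation"],s["ft_force"],s["opening"])
for c in ["scene","side"]:
    im,d=get_image(c);save(f"pics/{c}0.png",im);P=cloud(c,d);np.save(f"{c}.npy",P)
    for t in ["tin","post_tall","post_plain","crest_a","rack","salt_shaker","mug_blue","tuna_tin"]:
        r=boxes_of(t,c)
        print(c,t,[(np.round(x["point"],3).tolist(),round(x["confidence"],2)) for x in r])
E
```

```text
0.0 [0.22503759 0.58246668 0.24719945] [-0.93434901  1.36318341  0.93288419] [-0.15805018  0.2917958  -1.04978114] 0.0853822337288614
scene tin [([0.281, 0.316, 0.034], 0.92), ([0.328, 0.134, 0.028], 0.56), ([0.358, 0.269, 0.03], 0.53), ([0.438, -0.438, 0.028], 0.28)]
scene post_tall [([0.352, 0.434, 0.051], 0.67), ([0.418, 0.399, 0.058], 0.65)]
scene post_plain [([0.459, -0.125, 0.049], 0.59)]
scene crest_a [([0.454, 0.299, 0.047], 0.49), ([0.469, 0.235, 0.052], 0.49), ([0.481, 0.172, 0.05], 0.39), ([0.442, 0.352, 0.049], 0.38)]
scene rack [([0.456, 0.262, 0.034], 0.78)]
scene salt_shaker [([0.456, -0.121, 0.05], 0.85)]
scene mug_blue [([0.637, -0.188, 0.064], 0.72)]
scene tuna_tin [([0.639, -0.062, 0.036], 0.59)]
side tin [([0.272, 0.31, 0.029], 0.63), ([0.349, 0.268, 0.027], 0.47)]
side post_tall [([0.414, 0.39, 0.053], 0.67), ([0.352, 0.432, 0.049], 0.47)]
side post_plain []
side crest_a [([0.441, 0.353, 0.048], 0.48)]
side rack [([0.444, 0.324, 0.032], 0.59)]
side salt_shaker [([0.403, 0.34, 0.031], 0.32)]
side mug_blue [([0.639, -0.2, 0.059], 0.62)]
side tuna_tin []
```

View pics/scene0.png

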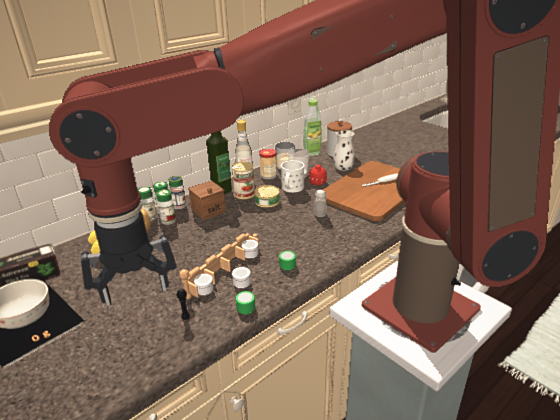

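View pics/side0.png

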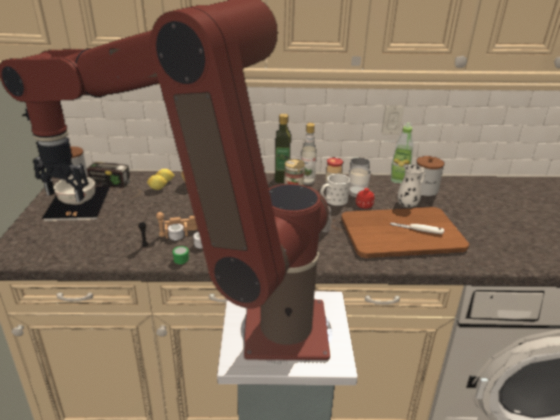

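Scene picture:
- Tin candidates: white free tin (241,277), green look-alikes (245,302) and (287,260), and white tins already in the end gaps at (203,284) and (250,247).
- Post candidates: the wooden one at the rack's left end (185,280) and a black look-alike (183,305).

I choose the white free tin and the wooden post, so I count from the left and the third gap is under crest_c. Next I check this in a close crop and fit the rack.

Run:
```python
from h import *
im=cv2.imread("pics/scene0.png");cv2.imwrite("pics/crop.png",cv2.resize(im[215:325,160:310],None,fx=5,fy=5,interpolation=cv2.INTER_CUBIC))
P=np.load("scene.npy")
# fit template: crests in world
from scipy.optimize import least_squares
C=np.array([[.442,.352],[.454,.299],[.469,.235],[.481,.172]]);T=np.array([[.002,y] for y in(.093,.031,-.031,-.093)])
def f(p):
    c,s=np.cos(p[2]),np.sin(p[2]);return (T@np.array([[c,s],[-s,c]])+p[:2]-C).ravel()
r=least_squares(f,[.46,.26,.2]);print(r.x,np.degrees(r.x[2]),f(r.x).round(4))
x,y,a=r.x;c,s=np.cos(a),np.sin(a)
L=(P-[x,y,0])@np.array([[c,-s,0],[s,c,0],[0,0,1]])
L=np.where(np.isfinite(L),L,9)
# top-down height map in rack frame, 2px/mm-ish
m=(abs(L[...,0]+.05)<.15)&(abs(L[...,1])<.2)&(L[...,2]>.012)&(L[...,2]<.12)
q=L[m];col=im[m]
o=np.full((600,800,3),40,np.uint8)
for p,k in zip(q,col): cv2.circle(o,(int(400-p[1]*2000),int(350-p[0]*2000)),3,k.tolist(),-1)
for yy in(-.124,-.062,0,.062,.124): cv2.rectangle(o,(int(400-(yy+.003)*2000),350),(int(400-(yy-.003)*2000),350+66),(0,0,255),1)
cv2.rectangle(o,(400-254,330),(400+254,350),(0,255,255),1)
for yy in(.093,.031,-.031,-.093): cv2.rectangle(o,(int(400-yy*2000)-34,326),(int(400-yy*2000)+34,354),(255,0,255),1)
cv2.imwrite("pics/top.png",o)
k=masks_of
t=P[(np.linalg.norm(P[...,:2]-[.37,.27],axis=2)<.04)&(P[...,2]>.028)&(P[...,2]<.04)]
print("tin top",len(t),t.mean(0),t.min(0),t.max(0))
```

```text
[0.45954612 0.26407299 0.21516007] 12.327763756118868 [-0.0004  0.0034  0.0009 -0.0042 -0.0009 -0.0008  0.0004  0.0016]
tin top 191 [0.36511392 0.26194798 0.03416838] [0.34348614 0.23858737 0.02809022] [0.39332974 0.28338105 0.03830901]
```

View pics/crop.png

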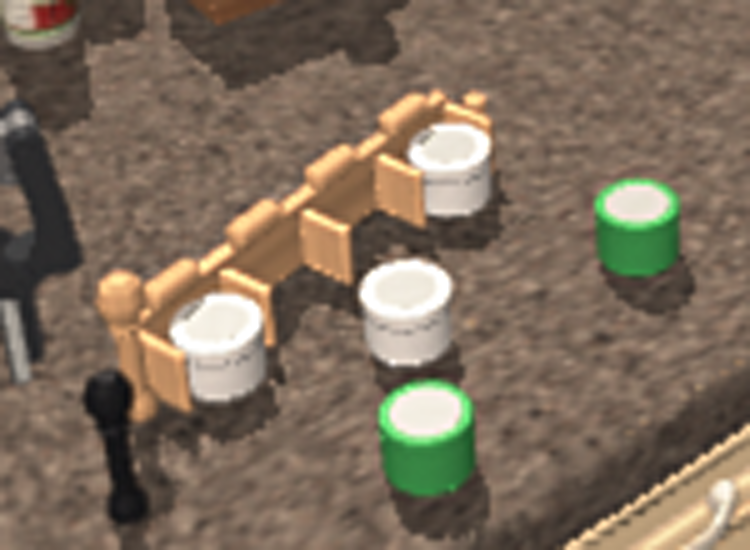

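View pics/top.png

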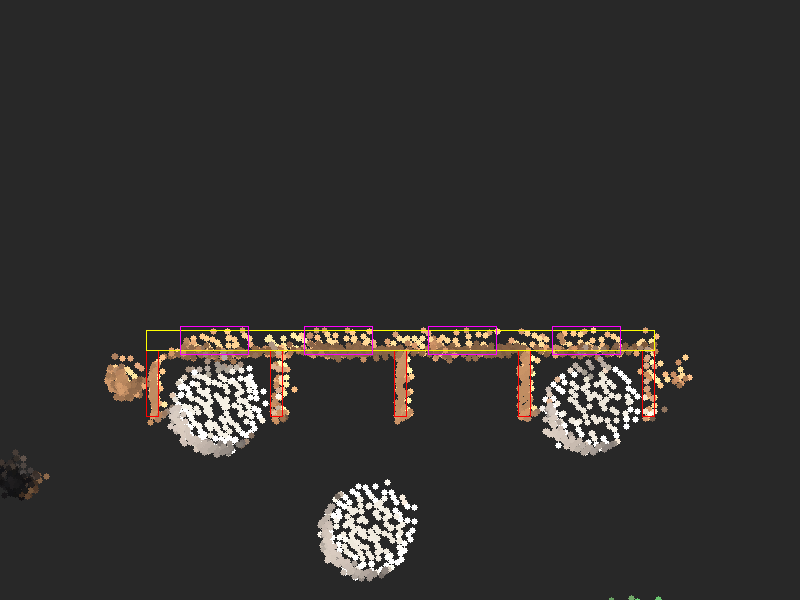

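The crop shows the wooden knobbed post at the left end (crop 120,300), the black one as a look-alike, and the white free tin at (405,310) with white tins in both end gaps. The top view fits the rack model well, so I use it with yaw 12.3°. The third gap is the empty one right of centre.

```bash
cat >> h.py <<'E'
from scipy.spatial.transform import Rotation as Ro
A=0.21516;O=np.array([.4595,.2641])
M=np.array([[np.cos(A),-np.sin(A)],[np.sin(A),np.cos(A)]])
def w(x,y): return O+M@[x,y]
def rk(p): return M.T@(np.array(p)[:2]-O)
def st():
    s=state();r=Ro.from_rotvec(s["orientation"]).as_matrix()
    print("t",s["time_s"],"tcp",np.round(s["tool_pos"],4),"rack",rk(s["tool_pos"]).round(4),"jaw yaw",np.degrees(np.arctan2(r[1,2],r[0,2])).round(1),"fingerz",r[:,0].round(3),"F",np.round(s["ft_force"],2),"op",s["opening"])
E
python3 - <<'E'
from h import *
st();print([w(.002,y).round(4) for y in(.093,.031,-.031)])
E
```

```text
t 0.9 tcp [0.2253 0.583  0.2483] rack [-0.1607  0.3615] jaw yaw 68.9 fingerz [ 0.  0. -1.] F [ 0.17  0.72 -0.7 ] op 0.08527143401428863
[array([0.4416, 0.3554]), array([0.4548, 0.2948]), array([0.4681, 0.2342])]
```

Call:
arm_command(deltas=[[[40, -40, 0], 0], [[40, -40, 0], 0], [[40, -40, 0], 0], [[40, -40, 0], 0], [[40, -40, 0], 0]], gripper=0)

```text
time_s: 1.52
tool_pos: [0.4264, 0.3816, 0.2486]
orientation: [-0.933, 1.361, 0.933]
ft_force: [1.0, -0.5, 0.0]
opening: -0.0003
```

Call:
arm_command(deltas=[[[5, -7, -20], 8.3], [[5, -7, -30], 8.3], [[5, -7, -40], 8.3], [[0, -5, -40], 8.5], [[0, 0, -18], 0]])

```text
time_s: 2.15
tool_pos: [0.439, 0.3558, 0.0978]
orientation: [-1.363, 1.105, 1.366]
ft_force: [-0.3, 0.2, 0.1]
opening: -0.0001
```

Run:
```python
from h import *
st()
im,d=get_image("wrist");save("pics/w1.png",im)
P=cloud("wrist",d)
for t in["crest_a","post_tall","tin"]:
    print(t,[(np.round(x["point"],3).tolist(),rk(x["point"]).round(3).tolist(),round(x["confidence"],2)) for x in boxes_of(t,"wrist")])
m=(P[...,2]>.0455)&(P[...,2]<.053)&(d>0)
L=(P[m][:,:2]-O)@M
for y in(.093,.031,-.031,-.093):
    q=L[(abs(L[:,1]-y)<.03)&(abs(L[:,0])<.03)]
    if len(q)>20: print(y,len(q),q.mean(0).round(4),np.percentile(q,[2,98],axis=0).round(4).tolist())
```

```text
t 2.15 tcp [0.439  0.3558 0.0978] rack [-0.0005  0.094 ] jaw yaw 102.2 fingerz [-0.003 -0.002 -1.   ] F [-0.3   0.18  0.06] op -9.632031399017795e-05
crest_a [([0.442, 0.349, 0.048], [0.001, 0.086], 0.88), ([0.455, 0.296, 0.052], [0.002, 0.032], 0.7)]
post_tall [([0.415, 0.39, 0.077], [-0.016, 0.133], 0.95), ([0.363, 0.433, 0.076], [-0.058, 0.185], 0.75)]
tin [([0.37, 0.264, 0.032], [-0.087, 0.019], 0.56)]
0.093 1057 [0.0022 0.0898] [[-0.0025, 0.0747], [0.0094, 0.1063]]
0.031 1230 [0.0032 0.0297] [[-0.0023, 0.0138], [0.0098, 0.0449]]
-0.031 1178 [ 0.0033 -0.0318] [[-0.0023, -0.0482], [0.0099, -0.017]]
```

View pics/w1.png

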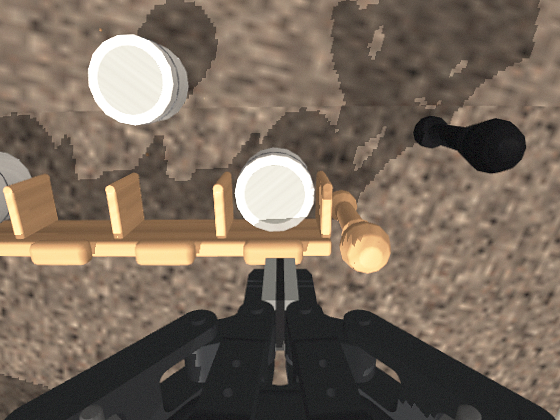

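The wrist view shows the fingertip above crest_a (272,252), beside the wooden knob (365,250). The free tin is at (130,78). I descend gently.

Call:
arm_command(deltas=[[[5, -2, -10], 0], [[0, 0, -10], 0], [[0, 0, -6], 0], [[0, 0, -2], 0], [[0, 0, 0], 0]])

```text
time_s: 2.98
tool_pos: [0.4452, 0.3549, 0.0721]
orientation: [-1.365, 1.101, 1.365]
ft_force: [-0.4, 0.4, 0.8]
opening: 0.0001
```

Call:
arm_command(deltas=[[[0, 0, -1], 0], [[0, 0, -1], 0], [[0, 0, -1], 0], [[0, 0, 0], 0]])

```text
time_s: 3.48
tool_pos: [0.4452, 0.3549, 0.0692]
orientation: [-1.365, 1.1, 1.365]
ft_force: [0.4, 0.0, 0.7]
opening: 0.0
```

Call:
arm_command(deltas=[[[0, 0, -1], 0], [[0, 0, -1], 0], [[0, 0, 0], 0]])

```text
time_s: 3.85
tool_pos: [0.4452, 0.3549, 0.0672]
orientation: [-1.365, 1.1, 1.365]
ft_force: [-1.0, -0.6, 0.0]
opening: 0.0001
```

Call:
arm_command(deltas=[[[0, 0, -1], 0], [[0, 0, 0], 0]])

```text
time_s: 4.1
tool_pos: [0.4453, 0.355, 0.0671]
orientation: [-1.365, 1.1, 1.365]
ft_force: [-2.1, -1.7, 6.1]
opening: 0.0003
```

Contact at 6 N. I slide a little along the crest, hop just above the rail to the second crest, and touch it.

Call:
arm_command(deltas=[[[1, -4, 0], 0], [[1, -4, 5], 0], [[4, -18, 0], 0], [[4, -18, 0], 0], [[3, -16, 0], 0]])

```text
time_s: 4.72
tool_pos: [0.4585, 0.2931, 0.071]
orientation: [-1.365, 1.101, 1.365]
ft_force: [-0.3, 0.5, 0.2]
opening: 0.0002
```

Call:
arm_command(deltas=[[[0, -1, -2], 0], [[0, 0, -2], 0], [[0, 0, -1], 0], [[0, 0, 0], 0]])

```text
time_s: 5.22
tool_pos: [0.4584, 0.2939, 0.067]
orientation: [-1.367, 1.101, 1.365]
ft_force: [-1.9, -5.1, 7.8]
opening: 0.0001
```

Call:
arm_command(deltas=[[[1, -4, 0], 0], [[1, -4, 5], 0], [[4, -18, 0], 0], [[4, -18, 0], 0], [[3, -16, 0], 0]])

```text
time_s: 5.85
tool_pos: [0.4714, 0.2322, 0.071]
orientation: [-1.365, 1.101, 1.365]
ft_force: [0.6, 1.3, -0.3]
opening: -0.0002
```

Call:
arm_command(deltas=[[[0, 0, -2], 0], [[0, 0, -2], 0], [[0, 0, -1], 0], [[0, 0, 0], 0]])

```text
time_s: 6.35
tool_pos: [0.4714, 0.2339, 0.067]
orientation: [-1.367, 1.101, 1.366]
ft_force: [-2.5, -3.7, 8.1]
opening: -0.0
```

All three crests have been touched. I lift straight up, clear of the fourth, and measure the tin.

Call:
arm_command(deltas=[[[0, 0, 20], 0], [[0, 0, 40], 0], [[-10, 5, 20], 0], [[-10, 5, 0], 0], [[0, 0, 0], 0]])

```text
time_s: 6.98
tool_pos: [0.4498, 0.2443, 0.145]
orientation: [-1.366, 1.101, 1.367]
ft_force: [-0.1, -0.2, -0.7]
opening: -0.0001
```

```bash
cat >> h.py <<'E'
def tops(name="wrist",fn=None):
    im,d=get_image(name)
    if fn: save(fn,im)
    P=cloud(name,d);m=((P[...,2]>.029)&(P[...,2]<.038)&(d>0)&(im.min(2)>150)).astype(np.uint8)
    n,lab,s,c=cv2.connectedComponentsWithStats(m)
    for i in range(1,n):
        if s[i,4]>400:
            q=P[lab==i];q=q[q[:,2]>.0315];(cx,cy),r=cv2.minEnclosingCircle((q[:,:2]*1000).astype(np.float32))
            print("white top",s[i].tolist(),"mean",q.mean(0).round(4),"circ",round(cx,1),round(cy,1),round(r,1),"rack",rk([cx/1e3,cy/1e3]).round(4))
E
python3 - <<'E'
from h import *
st();tops(fn="pics/w2.png")
print([(np.round(x["point"],3),rk(x["point"]).round(3)) for x in boxes_of("crest_a","wrist")])
E
```

```text
t 6.975 tcp [0.4498 0.2443 0.145 ] rack [-0.0137 -0.0172] jaw yaw 102.4 fingerz [-0.002 -0.001 -1.   ] F [-0.11 -0.17 -0.67] op -0.00012867717062028258
white top [100, 0, 55, 41, 1897] mean [0.3457 0.1239 0.0342] circ 342.4 123.2 17.8 rack [-0.1445 -0.1126]
white top [294, 68, 69, 71, 3653] mean [0.3696 0.2595 0.0341] circ 369.9 260.1 23.0 rack [-0.0884  0.0152]
white top [397, 163, 64, 61, 2936] mean [0.4141 0.3468 0.0341] circ 414.6 347.5 23.5 rack [-0.026   0.0911]
white top [138, 164, 64, 61, 3007] mean [0.4541 0.1646 0.0342] circ 455.0 164.2 23.2 rack [-0.0257 -0.0967]
[(array([0.47 , 0.227, 0.049]), array([ 0.003, -0.039])), (array([0.455, 0.295, 0.052]), array([0.002, 0.031])), (array([0.484, 0.177, 0.048]), array([ 0.006, -0.09 ])), (array([0.445, 0.352, 0.049]), array([0.005, 0.089]))]
```

View pics/w2.png

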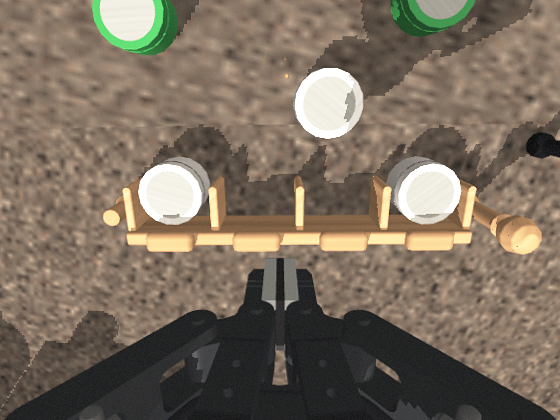

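Nothing was disturbed: the free tin is at rack (-88, 15) mm and the gap centre is at y ≈ -32. I first push it sideways along -y, then straight in. The finger goes to its left side at rack (-88, 65).

Call:
arm_command(deltas=[[[-30, 22, 0], 0], [[-30, 21, 0], 0], [[-30, 21, 0], 0], [[0, 0, -30], 0], [[0, 0, -30], 0]])

```text
time_s: 7.7
tool_pos: [0.361, 0.3082, 0.085]
orientation: [-1.366, 1.1, 1.366]
ft_force: [-0.3, 0.0, -0.1]
opening: 0.0
```

Call:
arm_command(deltas=[[[0, 0, -25], 0], [[0, 0, -20], 0], [[0, 0, -11], 0], [[0, 0, 0], 0]])

```text
time_s: 8.2
tool_pos: [0.3606, 0.3074, 0.0292]
orientation: [-1.365, 1.103, 1.366]
ft_force: [0.1, -0.1, -0.6]
opening: 0.0001
```

Run:
```python
from h import *
st()
```

```text
t 8.2 tcp [0.3606 0.3074 0.0292] rack [-0.0874  0.0634] jaw yaw 102.3 fingerz [-0.002 -0.001 -1.   ] F [ 0.14 -0.14 -0.57] op 5.4606513516205116e-05
```

Call:
arm_command(deltas=[[[1, -6, 0], 0], [[1, -6, 0], 0], [[1, -4, 0], 0], [[1, -4, 0], 0], [[1, -4, 0], 0]])

```text
time_s: 8.82
tool_pos: [0.3665, 0.2838, 0.0305]
orientation: [-1.365, 1.1, 1.365]
ft_force: [-1.3, 0.7, 0.7]
opening: 0.0003
```

Call:
arm_command(deltas=[[[1, -4, 0], 0], [[1, -4, 0], 0], [[1, -4, 0], 0], [[1, -4, 0], 0], [[0, -4, 0], 0]])

```text
time_s: 9.45
tool_pos: [0.3704, 0.2637, 0.0303]
orientation: [-1.365, 1.1, 1.365]
ft_force: [-0.7, 1.3, 0.9]
opening: 0.0002
```

Run:
```python
from h import *
st();tops("scene");tops("wrist","pics/w3.png")
```

```text
t 9.45 tcp [0.3704 0.2637 0.0303] rack [-0.0871  0.0186] jaw yaw 102.3 fingerz [ 0. -0. -1.] F [-0.71  1.33  0.87] op 0.00023294690292062495
white top [416, 69, 98, 102, 7686] mean [0.2866 0.3116 0.0343] circ 287.2 312.0 18.0 rack [-0.1581  0.0835]
white top [136, 242, 110, 88, 6718] mean [0.3717 0.2264 0.0342] circ 377.2 227.9 23.1 rack [-0.0882 -0.0178]
white top [0, 361, 76, 55, 2149] mean [0.4433 0.1578 0.0341] circ 450.6 160.9 22.8 rack [-0.0307 -0.0989]
```

Call:
arm_command(deltas=[[[1, -4, 0], 0], [[1, -4, 0], 0], [[1, -4, 0], 0], [[0, -2, 0], 0], [[0, 0, 0], 0]])

```text
time_s: 10.18
tool_pos: [0.3733, 0.2497, 0.0303]
orientation: [-1.365, 1.101, 1.365]
ft_force: [-0.2, 0.4, 0.7]
opening: -0.0004
```

Call:
arm_command(deltas=[[[-5, 20, 0], 0], [[-5, 20, 30], 0], [[0, 0, 40], 0], [[0, 0, 30], 0], [[0, 0, 0], 0]])

```text
time_s: 10.8
tool_pos: [0.3651, 0.2911, 0.133]
orientation: [-1.366, 1.094, 1.362]
ft_force: [1.4, 0.1, 0.2]
opening: -0.0003
```

Run:
```python
from h import *
st();tops("wrist","pics/w3.png");im,d=get_image("wrist");P=cloud("wrist",d)
L=(P[...,:2]-O)@M;m=(d>0)&(P[...,2]>.033)&(P[...,2]<.04)&(L[...,0]<-.005)&(L[...,0]>-.03)
q=L[m];b=im[m];b=b[:,0].astype(int)-b[:,2]>50
h,e=np.histogram(q[b,1],np.arange(-.14,.14,.002))
print([(round(e[i],3),h[i]) for i in range(len(h)) if h[i]>10])
```

```text
t 10.8 tcp [0.3651 0.2911 0.133 ] rack [-0.0865  0.0465] jaw yaw 102.3 fingerz [ 0.005  0.003 -1.   ] F [1.39 0.1  0.17] op -0.0003076741947430133
white top [310, 79, 54, 57, 1990] mean [0.2851 0.3085 0.0328] circ 285.8 310.6 17.5 rack [-0.1597  0.0825]
white top [11, 103, 52, 55, 2188] mean [0.3397 0.1226 0.033 ] circ 339.9 122.8 18.5 rack [-0.147  -0.1125]
white top [135, 182, 65, 62, 3211] mean [0.3785 0.2137 0.0327] circ 379.0 213.8 23.3 rack [-0.0893 -0.032 ]
white top [62, 263, 60, 53, 2412] mean [0.4522 0.1642 0.0326] circ 452.8 163.9 23.4 rack [-0.0279 -0.0965]
white top [313, 263, 57, 54, 2275] mean [0.411  0.3474 0.0324] circ 412.8 347.0 22.8 rack [-0.0279  0.091 ]
[(np.float64(-0.14), np.int64(30)), (np.float64(-0.138), np.int64(39)), (np.float64(-0.136), np.int64(28)), (np.float64(-0.13), np.int64(48)), (np.float64(-0.128), np.int64(66)), (np.float64(-0.126), np.int64(98)), (np.float64(-0.124), np.int64(33)), (np.float64(-0.068), np.int64(53)), (np.float64(-0.066), np.int64(75)), (np.float64(-0.064), np.int64(88)), (np.float64(-0.062), np.int64(16)), (np.float64(-0.006), np.int64(33)), (np.float64(-0.004), np.int64(53)), (np.float64(-0.002), np.int64(72)), (np.float64(0.0), np.int64(17)), (np.float64(0.118), np.int64(70)), (np.float64(0.12), np.int64(63)), (np.float64(0.122), np.int64(35)), (np.float64(0.128), np.int64(33)), (np.float64(0.13), np.int64(18)), (np.float64(0.132), np.int64(15)), (np.float64(0.134), np.int64(18)), (np.float64(0.136), np.int64(11))]
```

The tin is at y = -32.0, between dividers seen at about -64.5 and -2.5. Now I go behind it (rack -138, -33).

Call:
arm_command(deltas=[[[-11, -29, 0], 0], [[-11, -30, 0], 0], [[-11, -29, 0], 0], [[0, 0, -40], 0], [[0, 0, -30], 0]])

```text
time_s: 11.52
tool_pos: [0.329, 0.2011, 0.0581]
orientation: [-1.364, 1.103, 1.366]
ft_force: [0.8, -0.3, -0.2]
opening: 0.0002
```

Call:
arm_command(deltas=[[[0, 0, -20], 0], [[0, 0, -13], 0], [[0, 0, 0], 0]])

```text
time_s: 11.9
tool_pos: [0.3288, 0.2014, 0.0258]
orientation: [-1.364, 1.104, 1.368]
ft_force: [0.6, 0.3, 1.0]
opening: -0.0003
```

Run:
```python
from h import *
st();tops("wrist")
```

```text
t 11.9 tcp [0.3288 0.2014 0.0258] rack [-0.141  -0.0334] jaw yaw 102.3 fingerz [-0.004 -0.001 -1.   ] F [0.63 0.26 0.99] op -0.0002982985753937316
white top [531, 230, 29, 73, 1528] mean [0.2926 0.3024 0.0353] circ 290.9 306.7 16.7 rack [-0.1556  0.0776]
white top [38, 254, 98, 86, 5860] mean [0.3426 0.1256 0.0353] circ 343.6 126.4 20.9 rack [-0.1426 -0.1098]
```

Call:
arm_command(deltas=[[[6, 1, 0], 0], [[5, 1, 0], 0], [[5, 1, 0], 0], [[5, 1, 0], 0], [[5, 1, 0], 0]])

```text
time_s: 12.58
tool_pos: [0.3565, 0.207, 0.0273]
orientation: [-1.365, 1.101, 1.365]
ft_force: [-0.3, -1.0, 1.1]
opening: -0.0001
```

Call:
arm_command(deltas=[[[5, 1, 0], 0], [[5, 1, 0], 0], [[5, 2, 0], 0], [[5, 1, 0], 0], [[0, 0, 0], 0]])

```text
time_s: 13.2
tool_pos: [0.3769, 0.2121, 0.0274]
orientation: [-1.365, 1.1, 1.365]
ft_force: [0.8, 0.2, -0.2]
opening: -0.0004
```

Run:
```python
from h import *
st()
im,d=get_image("scene");save("pics/s2.png",cv2.resize(im[215:325,160:310],None,fx=5,fy=5,interpolation=cv2.INTER_CUBIC))
for t in ["tin"]:
  for c in["scene"]:
    print([(np.round(x["point"],3),rk(x["point"]).round(3)) for x in boxes_of(t,c)])
P=cloud("scene",d);L=(P[...,:2]-O)@M
m=(abs(L[...,1]+.032)<.04)&(L[...,0]>-.1)&(L[...,0]<-.0)&(P[...,2]>.03)&(P[...,2]<.037)&(im.min(2)>140)
q=L[m];print(len(q),q.mean(0),cv2.minEnclosingCircle((q*1000).astype(np.float32)) if len(q) else 0)
```

```text
t 13.2 tcp [0.3769 0.2121 0.0274] rack [-0.0918 -0.0332] jaw yaw 102.3 fingerz [ 0.001  0.    -1.   ] F [ 0.8   0.15 -0.2 ] op -0.000435548579836452
[(array([0.324, 0.133, 0.028]), array([-0.161, -0.099])), (array([0.28 , 0.317, 0.032]), array([-0.165,  0.09 ])), (array([0.4  , 0.237, 0.023]), array([-0.064, -0.014]))]
63 [-0.05463653 -0.01897135] ((-36.856807708740234, -35.37731170654297), 45.587310791015625)
```

View pics/s2.png

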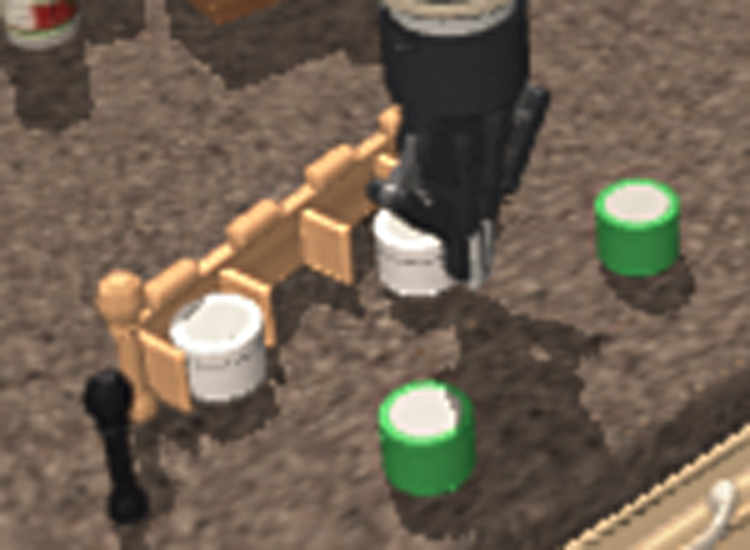

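The tin at crop (415,245) is heading for the gap but is partly hidden by the gripper. I back off and measure before it enters.

Call:
arm_command(deltas=[[[-10, -2, 0], 0], [[-10, -2, 0], 0], [[0, 0, 40], 0], [[0, 0, 60], 0], [[20, 4, 20], 0]])

```text
time_s: 13.92
tool_pos: [0.377, 0.2126, 0.1511]
orientation: [-1.367, 1.094, 1.362]
ft_force: [-0.4, -0.9, -0.5]
opening: 0.0
```

Call:
arm_command(deltas=[[[30, 7, 0], 0], [[30, 7, 0], 0], [[0, 0, 0], 0]])

```text
time_s: 14.3
tool_pos: [0.437, 0.226, 0.1474]
orientation: [-1.365, 1.1, 1.365]
ft_force: [0.5, -1.1, 0.1]
opening: 0.0
```

Run:
```python
from h import *
st();tops("wrist","pics/w4.png")
```

```text
t 14.3 tcp [0.437  0.226  0.1474] rack [-0.0301 -0.0324] jaw yaw 102.2 fingerz [ 0.  0. -1.] F [ 0.51 -1.09  0.09] op 8.374166327111916e-06
white top [435, 0, 53, 47, 1611] mean [0.2873 0.3125 0.034 ] circ 285.7 311.7 17.4 rack [-0.1597  0.0836]
white top [127, 9, 55, 59, 2527] mean [0.3398 0.1231 0.0341] circ 340.2 122.9 18.0 rack [-0.1467 -0.1124]
white top [249, 141, 64, 64, 3179] mean [0.4086 0.2206 0.0339] circ 409.1 220.7 23.0 rack [-0.0585 -0.0316]
white top [163, 185, 62, 59, 2785] mean [0.4524 0.1647 0.0339] circ 453.4 164.1 23.2 rack [-0.0273 -0.0964]
white top [413, 185, 63, 57, 2678] mean [0.4123 0.3465 0.0338] circ 413.3 347.1 23.1 rack [-0.0274  0.0909]
```

Tin at rack (-58.5, -31.6), well lined up. I return behind it and push it home.

Call:
arm_command(deltas=[[[-28, -6, 0], 0], [[-28, -6, 0], 0], [[-24, -5, 0], 0], [[0, 0, -40], 0], [[0, 0, -40], 0]])

```text
time_s: 14.98
tool_pos: [0.3552, 0.2089, 0.0669]
orientation: [-1.366, 1.098, 1.364]
ft_force: [0.2, 0.5, -0.2]
opening: 0.0
```

Call:
arm_command(deltas=[[[0, 0, -25], 0], [[0, 0, -15], 0], [[0, 0, 0], 0]])

```text
time_s: 15.35
tool_pos: [0.3549, 0.2086, 0.0265]
orientation: [-1.365, 1.102, 1.367]
ft_force: [-0.0, -0.7, -0.6]
opening: -0.0
```

Call:
arm_command(deltas=[[[5, 1, 0], 0], [[5, 1, 0], 0], [[5, 1, 0], 0], [[5, 1, 0], 0], [[5, 1, 0], 0]])

```text
time_s: 15.98
tool_pos: [0.3815, 0.214, 0.0273]
orientation: [-1.365, 1.101, 1.366]
ft_force: [-1.5, -0.5, 0.5]
opening: 0.0001
```

Run:
```python
from h import *
st()
```

```text
t 15.975 tcp [0.3815 0.214  0.0273] rack [-0.0869 -0.0323] jaw yaw 102.3 fingerz [-0.001 -0.    -1.   ] F [-1.53 -0.5   0.5 ] op 7.297021922550108e-05
```

~30 mm to go.

Call:
arm_command(deltas=[[[5, 1, 0], 0], [[5, 1, 0], 0], [[5, 1, 0], 0], [[5, 1, 0], 0], [[3, 1, 0], 0]])

```text
time_s: 16.6
tool_pos: [0.4047, 0.219, 0.0273]
orientation: [-1.365, 1.1, 1.365]
ft_force: [0.4, 0.1, 0.1]
opening: -0.0001
```

Call:
arm_command(deltas=[[[2, 0, 0], 0], [[1, 0, 0], 0], [[0, 0, 0], 0]])

```text
time_s: 16.98
tool_pos: [0.4074, 0.219, 0.0273]
orientation: [-1.365, 1.1, 1.365]
ft_force: [0.3, -0.4, -0.5]
opening: -0.0003
```

Call:
arm_command(deltas=[[[1, 0, 0], 0], [[1, 0, 0], 0], [[0, 0, 0], 0]])

```text
time_s: 17.35
tool_pos: [0.4094, 0.219, 0.0273]
orientation: [-1.365, 1.1, 1.365]
ft_force: [-0.3, 0.1, -0.4]
opening: 0.0002
```

Call:
arm_command(deltas=[[[1, 0, 0], 0], [[1, 0, 0], 0], [[0, 0, 0], 0]])

```text
time_s: 17.73
tool_pos: [0.4114, 0.219, 0.0273]
orientation: [-1.365, 1.1, 1.365]
ft_force: [-0.2, 0.3, 0.6]
opening: 0.0002
```

Call:
arm_command(deltas=[[[1, 0, 0], 0], [[0, 0, 0], 0]])

```text
time_s: 17.98
tool_pos: [0.4115, 0.2189, 0.0271]
orientation: [-1.364, 1.102, 1.367]
ft_force: [-4.9, 0.7, 3.7]
opening: 0.0001
```

Firm stop (5 N): the tin is home. I press 1 mm more to confirm, then back off and look.

Call:
arm_command(deltas=[[[1, 0, 0], 0], [[0, 0, 0], 0]])

```text
time_s: 18.23
tool_pos: [0.4115, 0.2188, 0.0268]
orientation: [-1.364, 1.103, 1.368]
ft_force: [-8.2, 0.4, 5.4]
opening: 0.0004
```

Call:
arm_command(deltas=[[[-7, -1, 0], 0], [[-10, -2, 0], 0], [[-10, -2, 0], 0], [[0, 0, 40], 0], [[0, 0, 60], 0]])

```text
time_s: 18.85
tool_pos: [0.384, 0.2132, 0.1266]
orientation: [-1.364, 1.104, 1.368]
ft_force: [0.5, 0.3, -0.2]
opening: -0.0004
```

Call:
arm_command(deltas=[[[0, 0, 30], 0], [[25, 5, 20], 0], [[25, 5, 0], 0], [[0, 0, 0], 0]])

```text
time_s: 19.35
tool_pos: [0.4371, 0.224, 0.1777]
orientation: [-1.365, 1.099, 1.364]
ft_force: [-1.1, -0.3, -0.2]
opening: -0.0001
```

Run:
```python
from h import *
st();tops("wrist","pics/w5.png")
```

```text
t 19.35 tcp [0.4371 0.224  0.1777] rack [-0.0304 -0.0344] jaw yaw 102.2 fingerz [ 0.001  0.    -1.   ] F [-1.09 -0.35 -0.23] op -8.354314111432838e-05
white top [419, 1, 49, 52, 1793] mean [0.2853 0.3113 0.0338] circ 285.7 311.8 17.7 rack [-0.1596  0.0837]
white top [147, 19, 49, 53, 1998] mean [0.3398 0.1231 0.0339] circ 339.9 122.9 17.9 rack [-0.147  -0.1124]
white top [177, 176, 56, 53, 2262] mean [0.4524 0.1647 0.0337] circ 453.6 164.5 23.1 rack [-0.027 -0.096]
white top [402, 176, 57, 53, 2236] mean [0.4124 0.3467 0.0336] circ 413.1 347.0 23.3 rack [-0.0276  0.0909]
white top [254, 180, 55, 53, 2246] mean [0.4422 0.2265 0.0336] circ 443.2 226.5 22.9 rack [-0.024  -0.0332]
```

View pics/w5.png

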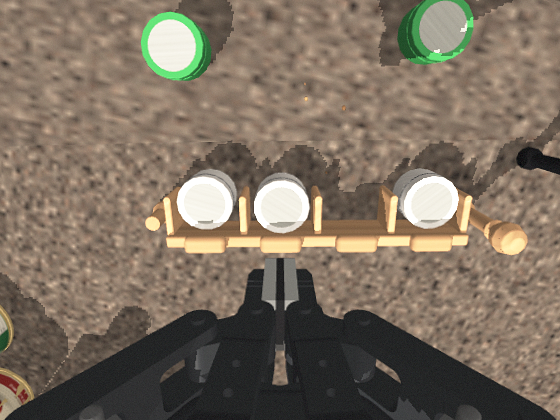

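The tin (281,205) sits in the third gap from the knobbed post, touching the back and upright. The other tins have not moved, and the gripper is clear of everything.

```bash
python3 -c "
from station import *
print(sign_off())"
```

```text
the job is handed in; nothing more can be done
None
```

The job is done and handed in at about 19 s of the 66 s allowed.

- **Crests:** The wooden knobbed post is at the left end, so I counted from there. I touched the first, second and third crests in that order, with 6–8 N of vertical force on each. I hopped just above the lower rail between them, then lifted straight off, and did not touch the fourth.
- **Tin:** With closed fingertips I pushed the white tin about 48 mm sideways, then straight into the third gap until it stopped firmly. The force rose to 5 N and then 8 N with no further travel.
- **Last check:** The final wrist picture puts the tin at rack (-24, -33) mm, against a nominal home of (-23, -31). It stands upright at 34 mm high. My rack fit is about 1–2 mm off in y, so this agrees with fully home.
- **Everything else:** The other two rack tins and both green look-alikes are where they were, within about 2 mm of measuring scatter, and the gripper was clear at hand-in. The salt shaker, peeler, mug and tuna tin were never approached, and I did not measure them again.

No check failed.

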